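# Screw home the loose cap of a sample tube

### The arm

A 6-joint arm with a two-finger parallel gripper is mounted at the origin on the work surface. World frame = base frame: x ahead of the robot, y to its left, z up, the work surface at z = 0. Lengths are in mm, angles in degrees, forces in N, time in s.
With the tool pointing down it reaches from about 350 to 850 mm from the base axis. Payload 8.1 kg.
Tool frame: the origin (TCP) lies on the centre line of the jaws, within the pads' length; the fingertips stand 11 mm ahead of it and the grasp point (between the pads) lies 8 mm behind it; z points along the fingers, y is the direction in which the jaws open and shut (so a half turn about z gives the same grasp; the last joint's range is limited). The gripper opens to 85 mm and grips with 20 to 120 N. Pads are 22 mm wide; open, the fingers measure 114 mm over their backs; the gripper's body (76 mm by 85 mm) begins 54 mm behind the grasp point. The pads swing forward as they close: fully open they stand 13 mm farther back than shut.
Start: joints at [60.023, 7.471, 85.268, -0, 87.261, -4.893], TCP at [254.349, 543.426, 242.292] pointing down, gripper open.
Joint ranges: [-169.43, 169.43], [-51.17, 129.36], [1.28, 143.12], [-76.62, 256.62], [0, 156.53], [-152.29, 152.29]. Speed limits (degrees/s): [136.94, 136.94, 159.86, 180, 180, 180].

### API

Orientations are given as [roll, pitch, yaw] about the fixed x, y, z axes, in that order (R = Rz(yaw) Ry(pitch) Rx(roll)).
In Python, from bench import telemetry, viewer, r gives the robot as it stands.
- The arm moves only by the shell command python3 -m inch 'ROWS' [FORCE]. ROWS is JSON, a list of rows, each a list of 3 entries, a list of its own where there are three numbers: the shift along the tool's x, y, z in cm, then the turn, a rotation vector about the tool's x, y, z in rad, then the opening, from 0 (shut) to 1 (fully open). A call has 1 to 20 rows; each row is the pose to reach, as a shift and turn from the pose commanded when the call began, along the tool's axes at that moment; what a row does not reach only later rows make up. A row lasts 1/10 s, in which the tool goes at most 50 mm and 8.59 degrees, less where a joint would pass 70% of its speed; a pose out of reach is approached as far as the arm can. A call with a gripper value outside its range is refused whole. The fingers move at their own pace and stop on an object; FORCE is the grip in N (left out, the last holds). Time passes only in rows, so rows that repeat a pose let the fingers close. It gives the time, the measured TCP pose, the force and the opening at its end, in the units of the state.
- telemetry.sense(): the state, without advancing time (a new reading comes with each control period).
- viewer.snapshot(name): name is "scene" or "top"; returns the picture (400x640x3 uint8, red, green, blue); there is no depth.
- viewer.camera_model(name): a dict with "fx", "fy", "cx", "cy" (pixels), "dist" ([k1, k2, p1, p2, k3] as OpenCV has them; the pictures are not rectified), "cam_to_world" (4x4, takes a point from camera to world coordinates). Camera axes: x right, y down, z forward; pixel columns grow to the right and rows downward; lengths in mm; the calibration is good to about 2 mm. A picture is of the moment at which its call begins. camera_model takes no time and is no camera call.
- r.hand_in(): hands the job in, once; it reports no verdict.
The state is a dict: "time": time; "joint_pos": joint angles; "qd": joint speeds; "joint_efforts": joint torques, N m; "tool_pos": TCP position; "tcp_rot": TCP orientation; "ft_force": force on the tool from outside, world axes, zero at the start; "wrist_torque": the same for the moment, N m; "finger_gap": finger opening in mm.
Only numpy, scipy, OpenCV 4.12 (cv2) and the standard library are available. Lean on these libraries where they do the work, as an engineer would, in place of code of your own. Each camera call takes 0.05 s, during which the arm holds its last target.

### The job

The tall, wide sample tube in the white rack was left with its ribbed cap loose. Screw that cap clockwise, part of a turn at a time, until it stops fully home, then let go. Leave the slim tube and the low jar in the same rack untouched.

Things in the scene. Friction and masses are not known exactly. Their poses are not given: they have to be found in the camera images.
- ribbed_cap (a joint): Angle (rad) of the tall tube's screw cap, a grey ribbed upright cylinder 42 mm across, 36 mm high, graspable at any yaw. Grows as it turns clockwise from above: starts at 0.3 to 1.5, hard stop (home) at 5.6. Sinks 0.8 mm per rad, turns stiffly (0.06 N m), stays where left, cannot come off. When home, the white ridge on its top points at the white lug on the tube's collar (under one turn away).
- ribbed_cap_grip (a point): Where to grip that cap: on its axis, 13 mm below its top, 23 mm above its lower edge; z up, x along the ridge; 119 mm above the table when home. The lug, 30 mm out from the axis, lies 1.5 mm below the home cap. The tube is fixed upright in the rack, a white block 120 x 340 x 55 mm with three places 110 mm apart in a row; small glass tubes in it reach 80 mm above the table.
- slim_tube: Another tube of the rack, to be left untouched: slim, with a smooth grey cap 26 mm in diameter, its top 104 mm above the table. Fixed. Origin on its axis at table height, z up.
- low_jar: A jar in the rack, to be left untouched: low, with a smooth, slightly domed grey lid 54 mm in diameter, its top 91 mm above the table. Fixed. Origin on its axis at table height, z up.

How it is judged (in metres and radians):
At the end, for the whole second after the job is handed in: The ribbed cap is screwed fully home (within 0.18 rad, about 10 degrees, of its stop) and at rest (value of joint ribbed_cap above 5.42 rad and velocity of joint ribbed_cap below 0.1 rad/s); the robot touches nothing.
It fails at once if the slim tube or the low jar is pressed with more than 4 N (contact force between any of slim_tube, low_jar and the fingers above 4 N or contact force between any of slim_tube, low_jar and the arm above 4 N).
It also fails if it takes over 61 s, if anything falls off the work surface, if the arm or the gripper's body presses on something with over 40 N, if the wrist force passes 120 N, or if a joint passes its speed limit or range.

## Working session

There is one attempt and no reset: what is moved stays moved. The work goes in short steps, Python scripts to look and compute and a shell command to move; the robot and the scene stay as the last step left them, time stands still between calls to the robot, and variables do not carry over. Pictures are saved under pics/ and viewed, and the job is handed in when it is done.

```bash
ls; mkdir -p pics; python3 - <<'E'
from bench import telemetry, viewer, r
import cv2
print(telemetry.sense())
for n in ("scene","top"):
    im=viewer.snapshot(n); cv2.imwrite(f"pics/{n}0.png",im[:,:,::-1])
    print(n,viewer.camera_model(n))
E
```

```text
pics
{'time': 0.0, 'joint_pos': array([ 6.00229508e+01,  7.51444965e+00,  8.53299957e+01,  1.10481851e-03,
        8.72616265e+01, -4.89164040e+00]), 'qd': array([ 0.04735958,  0.09916016,  0.10090304,  0.05569089, -0.01122757,
       -0.06092429]), 'joint_efforts': array([ 1.42735091e-03, -5.69388664e+01, -5.00561357e+01,  1.48364311e-04,
        1.41352729e-02, -3.65545111e-05]), 'tool_pos': array([254.0740361 , 542.96125891, 241.24441357]), 'tcp_rot': array([-1.79894409e+02, -1.01443477e-02,  1.54914528e+02]), 'ft_force': array([0.16131679, 1.14999927, 0.26535484]), 'wrist_torque': array([-0.0586451 ,  0.00087173,  0.00670032]), 'finger_gap': 85.0540209596184}
scene {'fx': 429.1533726734073, 'fy': 429.1533726734073, 'cx': 322.3132209858582, 'cy': 199.86749968556128, 'dist': array([-0.11039999,  0.        ,  0.        ,  0.        ,  0.        ]), 'cam_to_world': array([[-3.56504238e-02,  5.51277761e-01, -8.33559762e-01,
         1.20129570e+03],
       [ 9.99301359e-01,  1.03018314e-02, -3.59258541e-02,
         7.33597877e+01],
       [-1.12179323e-02, -8.34258175e-01, -5.51259880e-01,
         5.08613838e+02],
       [ 0.00000000e+00,  0.00000000e+00,  0.00000000e+00,
         1.00000000e+00]])}
top {'fx': 479.2187833671427, 'fy': 479.2187833671427, 'cx': 319.9121392976415, 'cy': 200.55994067451655, 'dist': array([-0.14306779,  0.        ,  0.        ,  0.        ,  0.        ]), 'cam_to_world': array([[ 1.24476835e-02, -9.82138485e-01,  1.87747310e-01,
         3.79075512e+02],
       [-9.99731961e-01, -1.58895074e-02, -1.68383224e-02,
         5.65877559e+01],
       [ 1.95207768e-02, -1.87487388e-01, -9.82073021e-01,
         1.03632321e+03],
       [ 0.00000000e+00,  0.00000000e+00,  0.00000000e+00,
         1.00000000e+00]])}
```

View pics/scene0.png

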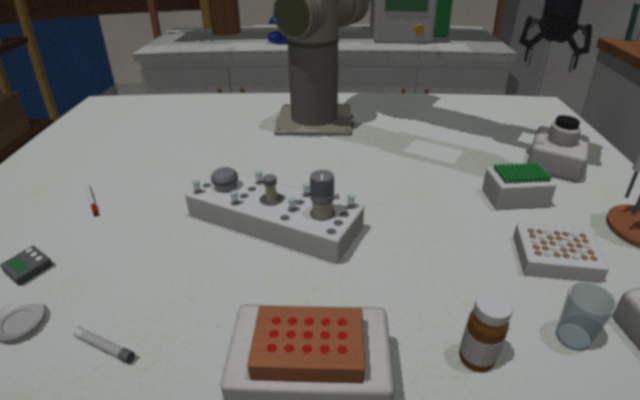

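View pics/top0.png

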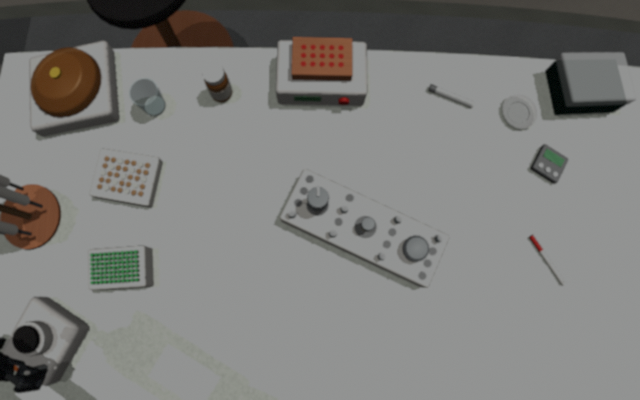

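The scene view shows the rack with the jar at (224,180), the slim tube at (270,188) and the tall capped tube at (321,190). In the top view they are at about (416,248), (367,226) and (318,200). I'll enlarge both views.

```bash
python3 - <<'E'
import cv2, numpy as np
a=cv2.imread("pics/top0.png")[165:290,270:460]; b=cv2.imread("pics/scene0.png")[155:255,180:370]
c=cv2.resize(cv2.imread("pics/top0.png")[175:225,290:350],None,fx=10,fy=10,interpolation=cv2.INTER_CUBIC)
cv2.imwrite("pics/top0_c.png",np.clip(c*1.5,0,255).astype(np.uint8))
d=cv2.resize(cv2.imread("pics/scene0.png")[160:230,285:365],None,fx=8,fy=8,interpolation=cv2.INTER_CUBIC)
cv2.imwrite("pics/scene0_c.png",np.clip(d*1.5,0,255).astype(np.uint8))
E
```

```text
(no output)
```

View pics/top0_c.png

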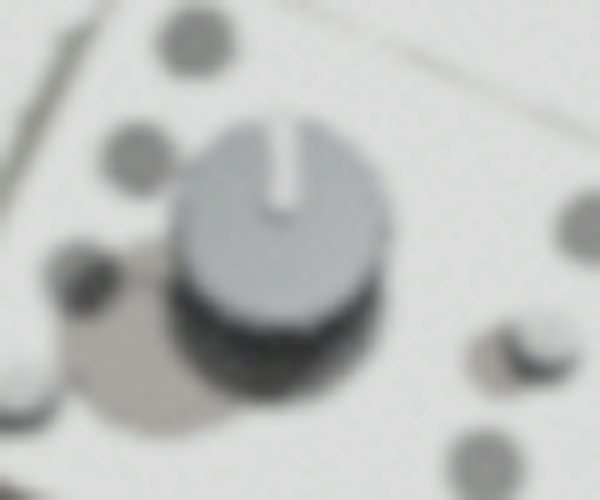

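View pics/scene0_c.png

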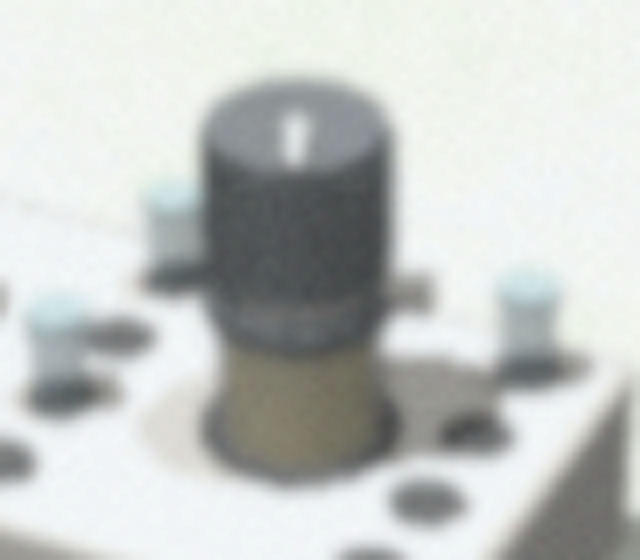

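```bash
cat > h.py <<'E'
import numpy as np, cv2
from bench import viewer
def ray(n,uv,z):
    m=viewer.camera_model(n); K=np.array([[m['fx'],0,m['cx']],[0,m['fy'],m['cy']],[0,0,1]])
    p=cv2.undistortPoints(np.array([[uv]],float),K,np.array(m['dist']))[0,0]
    T=np.array(m['cam_to_world']); d=T[:3,:3]@[p[0],p[1],1]; o=T[:3,3]
    return o+d*(z-o[2])/d[2]
def proj(n,P):
    m=viewer.camera_model(n); K=np.array([[m['fx'],0,m['cx']],[0,m['fy'],m['cy']],[0,0,1]])
    T=np.linalg.inv(np.array(m['cam_to_world']))
    return cv2.projectPoints(np.array(P,float).reshape(-1,1,3),T[:3,:3].copy(),T[:3,3].copy(),K,np.array(m['dist']))[0][:,0]
def c2p(c,o,s): return (np.array(c)+.5)/s-.5+np.array(o)
E
python3 - <<'E'
from h import *
t=lambda c:c2p(c,(290,175),10); s=lambda c:c2p(c,(285,160),8)
zt=135.6
A=ray('top',t((284,222)),zt); print('axis top',A)
for e in [(176,222),(390,222),(284,116),(280,328)]: print('edge dist',np.linalg.norm(ray('top',t(e),zt)-A))
B=ray('scene',s((298,128)),zt); print('axis scene',B)
r1,r0=ray('top',t((283,120)),zt+1),ray('top',t((280,205)),zt+1)
print('ridge top',r1-r0, np.degrees(np.arctan2(*(r1-r0)[[1,0]])), np.degrees(np.arctan2(*(r1-A)[[1,0]])))
r1,r0=ray('scene',s((292,162)),zt+1),ray('scene',s((298,112)),zt+1)
print('ridge scene',r1-r0,np.degrees(np.arctan2(*(r1-r0)[[1,0]])))
C=(A+B)/2
L=ray('scene',s((415,294)),92); d=(L-A)[:2]; print('lug scene',L,d,np.linalg.norm(d),np.degrees(np.arctan2(d[1],d[0])))
d=(L-B)[:2]; print(np.linalg.norm(d),np.degrees(np.arctan2(d[1],d[0])))
L=ray('top',t((150,262)),92); d=(L-A)[:2]; print('lug top',L,d,np.linalg.norm(d),np.degrees(np.arctan2(d[1],d[0])))
# others
sl=ray('top',(368,224),104); j=ray('top',(417,246),91)
print('slim',sl,np.linalg.norm((sl-A)[:2]),'jar',j,np.linalg.norm((j-sl)[:2]), np.degrees(np.arctan2(*(j-A)[[1,0]])))
E
```

```text
axis top [558.64359727  44.99777518 135.6       ]
edge dist 20.695382346545408
edge dist 20.328551139931516
edge dist 20.806193725307978
edge dist 20.64401256021805
axis scene [561.26496762  45.47462747 135.6       ]
ridge top [16.68248993 -0.35326942  0.        ] -1.213117581382351 1.3599565023895668
ridge scene [21.175523   -0.49424048  0.        ] -1.3370509457210622
lug scene [559.37725865  70.97502204  92.        ] [ 0.73366137 25.97724686] 25.98760499967757 88.3822562294938
25.57016950997522 94.23369282400544
lug top [558.71958266  71.20087986  92.        ] [ 0.07598539 26.20310468] 26.203214854584665 89.8338506161964
slim [511.83562656 -54.72603884 104.        ] 110.16272148564973 jar [ 470.64565854 -154.47788979   91.        ] 107.92147716906398 -113.80449341699503
```

```bash
cat >> h.py <<'E'
from scipy.spatial.transform import Rotation as Ro
def delta(cur,yaw,tgt):
    "shift in tool axes, cm, for a tool pointing down at yaw"
    R=Ro.from_euler('xyz',[180,0,yaw],degrees=True)
    return R.inv().apply(np.array(tgt)-np.array(cur))/10
E
python3 - <<'E'
from h import *
print(delta([254.349,543.426,242.292],154.914,[559.5,45.2,200]))
E
```

```text
[-48.76037774 -32.18521961   4.2292    ]
```

```bash
python3 -m inch '[[[-12,-8,0],[0,0,-0.3],1],[[-24,-16,0],[0,0,-0.6],1],[[-36,-24,0],[0,0,-0.9],1],[[-48.76,-32.19,4.2],[0,0,-1.22],1],[[-48.76,-32.19,4.2],[0,0,-1.22],1],[[-48.76,-32.19,4.2],[0,0,-1.22],1],[[-48.76,-32.19,4.2],[0,0,-1.22],1],[[-48.76,-32.19,4.2],[0,0,-1.22],1],[[-48.76,-32.19,4.2],[0,0,-1.22],1],[[-48.76,-32.19,4.2],[0,0,-1.22],1],[[-48.76,-32.19,4.2],[0,0,-1.22],1],[[-48.76,-32.19,4.2],[0,0,-1.22],1],[[-48.76,-32.19,4.2],[0,0,-1.22],1],[[-48.76,-32.19,4.2],[0,0,-1.22],1],[[-48.76,-32.19,4.2],[0,0,-1.22],1],[[-48.76,-32.19,4.2],[0,0,-1.22],1],[[-48.76,-32.19,4.2],[0,0,-1.22],1],[[-48.76,-32.19,4.2],[0,0,-1.22],1]]' 40
python3 - <<'E'
from bench import telemetry
import numpy as np
np.set_printoptions(precision=2,suppress=True)
print(telemetry.sense())
E
```

```text
time: 1.9
tool_pos: [559.3, 46.2, 200.6]
tcp_rot: [-180.0, 0.0, -135.1]
ft_force: [0.2, 0.3, 0.3]
finger_gap: 85.1
{'time': 1.9, 'joint_pos': array([  -0.51,    2.77,   94.63,    0.01,   82.57, -135.42]), 'qd': array([-0.3 ,  0.17, -0.08, -0.09, -0.08, -0.01]), 'joint_efforts': array([ -0.12, -51.69, -49.2 ,  -0.  ,   0.  ,   0.01]), 'tool_pos': array([559.27,  46.23, 200.59]), 'tcp_rot': array([-179.99,    0.02, -135.09]), 'ft_force': array([0.22, 0.28, 0.25]), 'wrist_torque': array([-0.  , -0.01,  0.03]), 'finger_gap': 85.09532514734315}
```

```bash
python3 - <<'E'
from h import *
for n in ("scene","top"):
    im=viewer.snapshot(n)[:,:,::-1]; cv2.imwrite(f"pics/{n}1.png",im)
    x,y=(240,60) if n=="scene" else (260,140)
    c=cv2.resize(im[y:y+150,x:x+150],None,fx=4,fy=4,interpolation=cv2.INTER_CUBIC)
    cv2.imwrite(f"pics/{n}1_c.png",np.clip(c*1.4,0,255).astype(np.uint8))
from bench import telemetry
print(telemetry.sense()['tool_pos'])
E
```

```text
[559.34741932  45.89303585 200.52480225]
```

View pics/scene1_c.png

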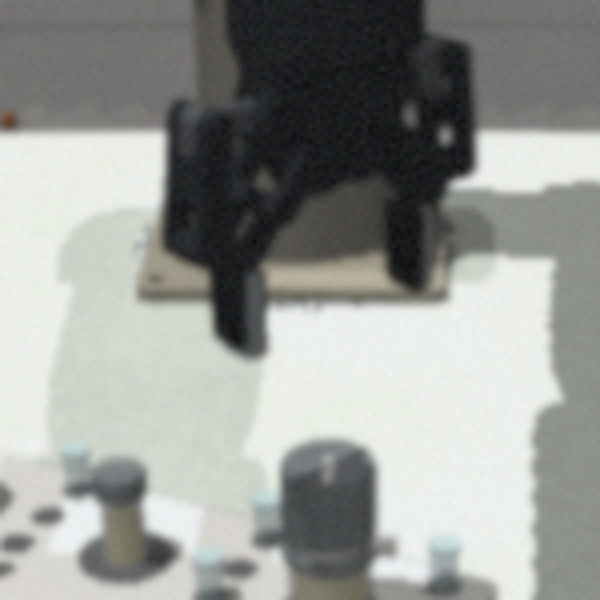

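View pics/top1_c.png

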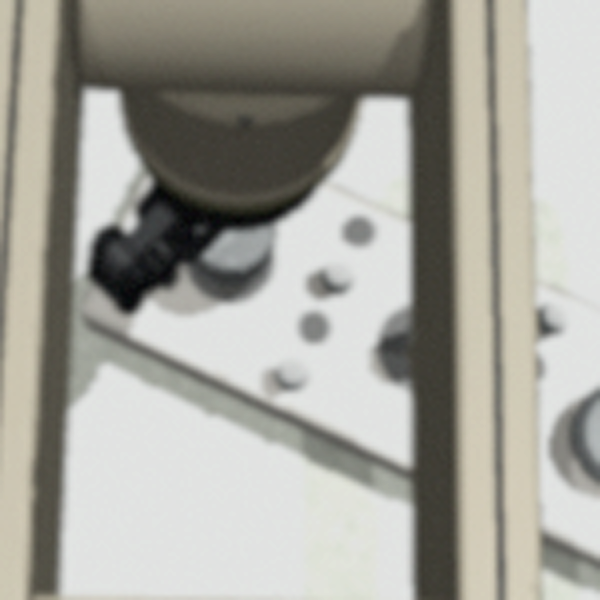

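The scene crop shows the fingertips at (240,350) and (410,285), straddling the cap at (328,470). The ridge still faces the camera. Descending.

```bash
python3 -m inch '[[[0,0,4],[0,0,0],1],[[0,0,6.5],[0,0,0],1],[[0,0,7.5],[0,0,0],1],[[0,0,8.5],[0,0,0],1],[[0,0,8.5],[0,0,0],1],[[0,0,8.5],[0,0,0],1]]' 40
python3 - <<'E'
from h import *
im=viewer.snapshot("scene")[:,:,::-1]; cv2.imwrite("pics/scene2.png",im)
c=cv2.resize(im[100:240,250:400],None,fx=4,fy=4,interpolation=cv2.INTER_CUBIC)
cv2.imwrite("pics/scene2_c.png",np.clip(c*1.6,0,255).astype(np.uint8))
E
```

```text
time: 2.6
tool_pos: [560.3, 45.2, 116.5]
tcp_rot: [-179.9, 0.1, -135.2]
ft_force: [0.2, 0.2, 0.5]
finger_gap: 85.4
```

View pics/scene2_c.png

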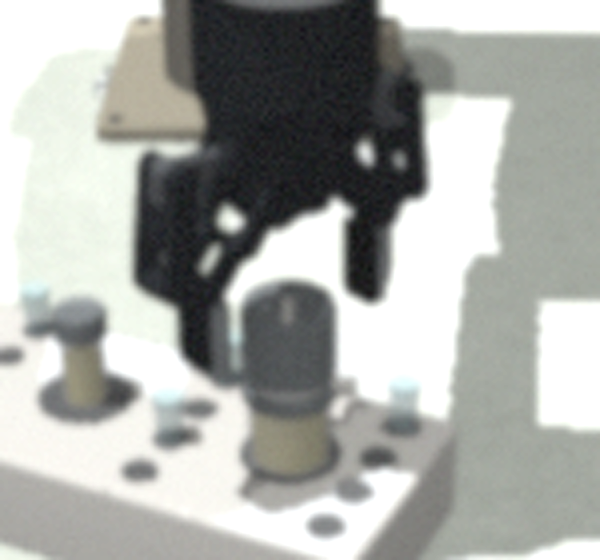

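The fingertips straddle the cap, far right at (375,295) and near left at (225,370). The slim tube at (82,320) is clear. Closing the gripper.

```bash
python3 -m inch '[[[0,0,0],[0,0,0],0.3],[[0,0,0],[0,0,0],0.3],[[0,0,0],[0,0,0],0.3],[[0,0,0],[0,0,0],0.3],[[0,0,0],[0,0,0],0.3],[[0,0,0],[0,0,0],0.3],[[0,0,0],[0,0,0],0.3],[[0,0,0],[0,0,0],0.3]]' 40
python3 - <<'E'
from h import *
from bench import telemetry
np.set_printoptions(precision=2,suppress=True)
im=viewer.snapshot("scene")[:,:,::-1]; cv2.imwrite("pics/scene3.png",im)
c=cv2.resize(im[100:240,250:400],None,fx=4,fy=4,interpolation=cv2.INTER_CUBIC)
cv2.imwrite("pics/scene3_c.png",np.clip(c*1.6,0,255).astype(np.uint8))
s=telemetry.sense(); print(s['tool_pos'],s['ft_force'],s['wrist_torque'],s['finger_gap'])
R=Ro.from_euler('xyz',s['tcp_rot'],degrees=True); print('tool-axes force',R.inv().apply(s['ft_force']))
E
```

```text
time: 3.45
tool_pos: [560.2, 44.9, 116.1]
tcp_rot: [-179.9, 0.0, -135.2]
ft_force: [1.2, -2.7, 6.1]
finger_gap: 40.0
[560.16  44.89 116.11] [-0.33 -2.96  5.62] [-0.41 -0.01  0.03] 39.96233495544088
tool-axes force [ 2.31 -1.87 -5.61]
```

View pics/scene3_c.png

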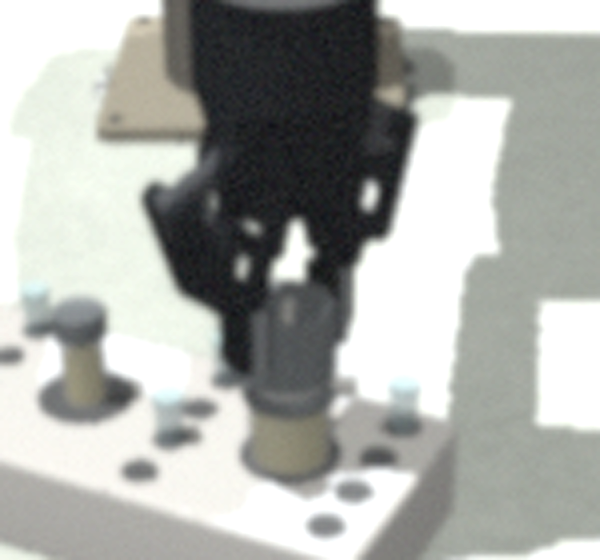

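The cap is gripped at a 40 mm gap with low side forces. First a short test turn.

```bash
python3 -m inch '[[[0,0,0.01],[0,0,0.1],0.3],[[0,0,0.02],[0,0,0.2],0.3],[[0,0,0.02],[0,0,0.3],0.3],[[0,0,0.03],[0,0,0.4],0.3],[[0,0,0.04],[0,0,0.5],0.3],[[0,0,0.05],[0,0,0.6],0.3],[[0,0,0.06],[0,0,0.7],0.3],[[0,0,0.06],[0,0,0.8],0.3],[[0,0,0.06],[0,0,0.8],0.3]]' 40
python3 - <<'E'
from h import *
from bench import telemetry
np.set_printoptions(precision=2,suppress=True)
im=viewer.snapshot("scene")[:,:,::-1]; cv2.imwrite("pics/scene4.png",im)
c=cv2.resize(im[100:240,250:400],None,fx=4,fy=4,interpolation=cv2.INTER_CUBIC)
cv2.imwrite("pics/scene4_c.png",np.clip(c*1.6,0,255).astype(np.uint8))
s=telemetry.sense(); print(s['tool_pos'],s['ft_force'],s['wrist_torque'],s['finger_gap'],s['joint_pos'])
R=Ro.from_euler('xyz',s['tcp_rot'],degrees=True); print('tool-axes force',R.inv().apply(s['ft_force']))
E
```

```text
time: 4.4
tool_pos: [560.1, 45.1, 115.5]
tcp_rot: [-180.0, 0.1, 178.8]
ft_force: [0.3, -1.6, 5.2]
finger_gap: 39.6
[560.1   45.08 115.45] [ 0.32 -1.56  6.14] [-0.2   0.02 -0.06] 39.98507526050467 [ -0.62   7.08  99.3   -0.    73.54 -89.54]
tool-axes force [-0.36 -1.56 -6.14]
```

View pics/scene4_c.png

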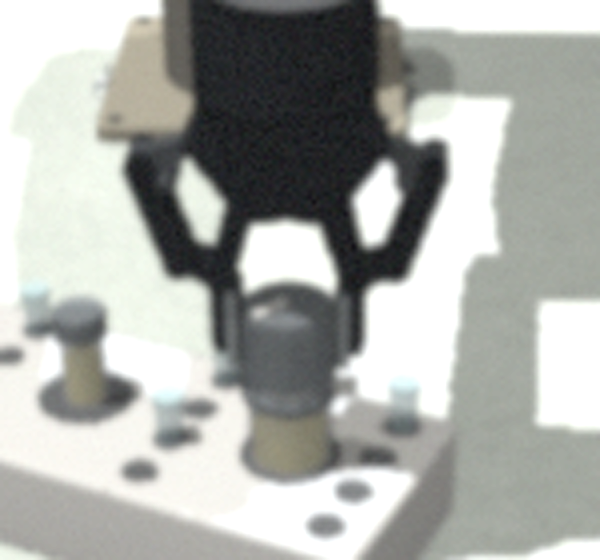

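The ridge has turned clockwise to (265,308) and the wrist moment of about 0.06 N m matches the stated stiffness. Continuing the stroke.

```bash
python3 -m inch '[[[0,0,0.01],[0,0,0.11],0.3],[[0,0,0.02],[0,0,0.22],0.3],[[0,0,0.03],[0,0,0.33],0.3],[[0,0,0.04],[0,0,0.44],0.3],[[0,0,0.04],[0,0,0.55],0.3],[[0,0,0.05],[0,0,0.66],0.3],[[0,0,0.06],[0,0,0.77],0.3],[[0,0,0.07],[0,0,0.88],0.3],[[0,0,0.08],[0,0,0.99],0.3],[[0,0,0.09],[0,0,1.1],0.3],[[0,0,0.1],[0,0,1.21],0.3],[[0,0,0.11],[0,0,1.32],0.3],[[0,0,0.11],[0,0,1.43],0.3],[[0,0,0.12],[0,0,1.54],0.3],[[0,0,0.13],[0,0,1.65],0.3],[[0,0,0.14],[0,0,1.76],0.3],[[0,0,0.15],[0,0,1.88],0.3],[[0,0,0.16],[0,0,2.0],0.3],[[0,0,0.16],[0,0,2.0],0.3]]' 40
python3 - <<'E'
from h import *
from bench import telemetry
np.set_printoptions(precision=2,suppress=True)
im=viewer.snapshot("scene")[:,:,::-1]; cv2.imwrite("pics/scene5.png",im)
c=cv2.resize(im[100:240,250:400],None,fx=4,fy=4,interpolation=cv2.INTER_CUBIC)
cv2.imwrite("pics/scene5_c.png",np.clip(c*1.6,0,255).astype(np.uint8))
s=telemetry.sense(); print(s['tool_pos'],s['ft_force'],s['wrist_torque'],s['finger_gap'],s['joint_pos'])
E
```

```text
time: 6.35
tool_pos: [560.6, 45.3, 113.9]
tcp_rot: [179.9, -0.1, 64.3]
ft_force: [3.3, 0.5, 5.1]
finger_gap: 40.0
[560.58  45.28 113.94] [4.14 0.21 4.67] [-0.06 -0.77 -0.11] 39.90164999478708 [-0.61  7.19 99.35  0.01 73.32 24.85]
```

View pics/scene5_c.png

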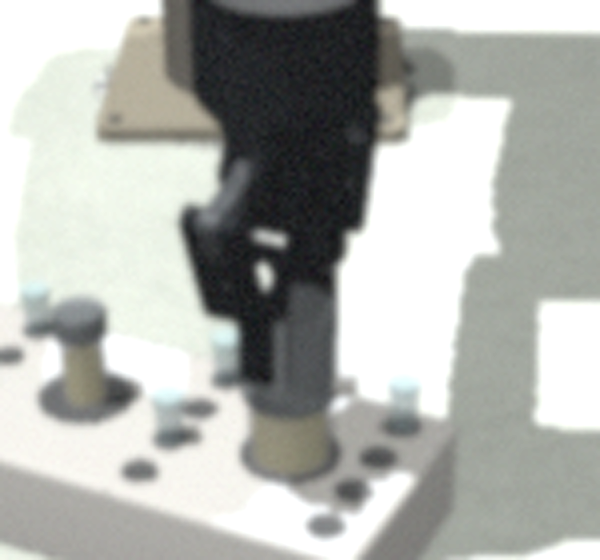

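The finger at (255,350) now hides the ridge. I'll release, turn back and regrip.

```bash
python3 -m inch '[[[0,0,0],[0,0,0],1],[[0,0,0],[0,0,0],1],[[0,0,0],[0,0,0],1],[[0,0,0],[0,0,0],1],[[0,0,0],[0,0,-0.14],1],[[0,0,0],[0,0,-0.28],1],[[0,0,0],[0,0,-0.42],1],[[0,0,0],[0,0,-0.56],1],[[0,0,0],[0,0,-0.7],1],[[0,0,0],[0,0,-0.84],1],[[0,0,0],[0,0,-0.98],1],[[0,0,0],[0,0,-1.12],1],[[0,0,0],[0,0,-1.26],1],[[0,0,0],[0,0,-1.4],1],[[0,0,0],[0,0,-1.54],1],[[0,0,0],[0,0,-1.68],1],[[0,0,0],[0,0,-1.82],1],[[0,0,0],[0,0,-1.96],1],[[0,0,0],[0,0,-2.0],1],[[0,0,0],[0,0,-2.0],1]]' 40
python3 - <<'E'
from h import *
from bench import telemetry
np.set_printoptions(precision=2,suppress=True)
im=viewer.snapshot("scene")[:,:,::-1]; cv2.imwrite("pics/scene6.png",im)
c=cv2.resize(im[155:225,280:360],None,fx=7,fy=7,interpolation=cv2.INTER_CUBIC)
cv2.imwrite("pics/scene6_c.png",np.clip(c*1.6,0,255).astype(np.uint8))
s=telemetry.sense(); print(s['tool_pos'],s['ft_force'],s['wrist_torque'],s['finger_gap'],s['joint_pos'])
E
```

```text
time: 8.4
tool_pos: [559.2, 45.2, 112.8]
tcp_rot: [180.0, -0.0, 179.0]
ft_force: [-0.5, 0.9, 0.6]
finger_gap: 85.3
[559.26  45.18 112.86] [ 0.08 -0.23  0.35] [-0.02 -0.01 -0.05] 85.3830962721696 [ -0.62   7.22  99.43  -0.    73.38 -89.55]
```

View pics/scene6_c.png

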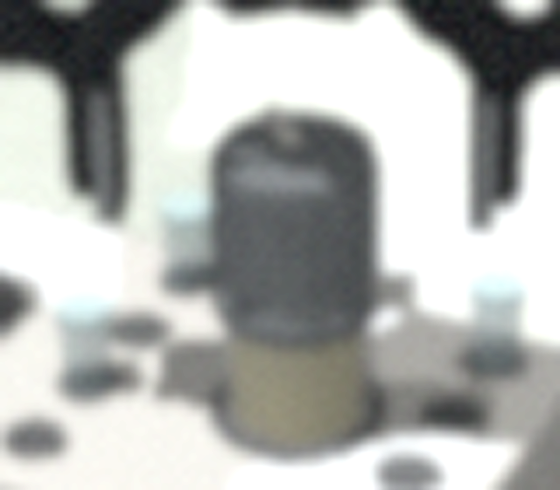

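The ridge now shows at the far side, around (290,130), as expected after about 2.8 rad. By my estimate about 1.9 rad remain. Regripping and turning 1.65 rad.

```bash
python3 -m inch '[[[0,0,0],[0,0,0],0.3],[[0,0,0],[0,0,0],0.3],[[0,0,0],[0,0,0],0.3],[[0,0,0],[0,0,0],0.3],[[0,0,0],[0,0,0],0.3],[[0,0,0.01],[0,0,0.11],0.3],[[0,0,0.02],[0,0,0.22],0.3],[[0,0,0.03],[0,0,0.33],0.3],[[0,0,0.04],[0,0,0.44],0.3],[[0,0,0.04],[0,0,0.55],0.3],[[0,0,0.05],[0,0,0.66],0.3],[[0,0,0.06],[0,0,0.77],0.3],[[0,0,0.07],[0,0,0.88],0.3],[[0,0,0.08],[0,0,0.99],0.3],[[0,0,0.09],[0,0,1.1],0.3],[[0,0,0.1],[0,0,1.21],0.3],[[0,0,0.11],[0,0,1.32],0.3],[[0,0,0.11],[0,0,1.43],0.3],[[0,0,0.12],[0,0,1.54],0.3],[[0,0,0.13],[0,0,1.65],0.3]]' 40
python3 - <<'E'
from h import *
from bench import telemetry
np.set_printoptions(precision=2,suppress=True)
s=telemetry.sense(); print(s['tool_pos'],s['tcp_rot'],s['ft_force'],s['wrist_torque'],s['finger_gap'],s['joint_pos'])
E
```

```text
time: 10.45
tool_pos: [560.5, 45.9, 112.1]
tcp_rot: [179.9, -0.1, 84.2]
ft_force: [4.2, 3.2, -1.7]
finger_gap: 39.9
[560.49  45.9  112.11] [179.87  -0.08  84.19] [ 4.18  3.24 -1.69] [ 0.47 -0.71  0.07] 39.893938083880066 [-0.58  7.3  99.43  0.07 73.13  5.2 ]
```

```bash
python3 -m inch '[[[0,0,0.01],[0,0,0.05],0.3],[[0,0,0.01],[0,0,0.1],0.3],[[0,0,0.01],[0,0,0.15],0.3],[[0,0,0.01],[0,0,0.15],0.3]]' 40
python3 - <<'E'
from h import *
from bench import telemetry
np.set_printoptions(precision=2,suppress=True)
s=telemetry.sense(); print(s['tool_pos'],s['tcp_rot'],s['ft_force'],s['wrist_torque'],s['finger_gap'],s['joint_pos'])
E
```

```text
time: 10.85
tool_pos: [560.6, 45.9, 112.0]
tcp_rot: [179.9, -0.1, 75.7]
ft_force: [5.2, 3.0, -2.0]
finger_gap: 40.1
[560.62  45.87 112.01] [179.87  -0.1   75.75] [ 5.19  3.05 -2.02] [ 0.46 -0.8  -0.04] 40.13534344364623 [-0.59  7.31 99.43  0.07 73.11 13.64]
```

```bash
python3 -m inch '[[[0,0,0.01],[0,0,0.05],0.3],[[0,0,0.01],[0,0,0.1],0.3],[[0,0,0.01],[0,0,0.15],0.3],[[0,0,0.01],[0,0,0.15],0.3]]' 40
python3 - <<'E'
from h import *
from bench import telemetry
np.set_printoptions(precision=2,suppress=True)
s=telemetry.sense(); print(s['tool_pos'],s['tcp_rot'],s['ft_force'],s['wrist_torque'],s['finger_gap'],s['joint_pos'])
E
```

```text
time: 11.25
tool_pos: [560.7, 45.8, 111.9]
tcp_rot: [179.9, -0.1, 67.2]
ft_force: [6.2, 2.7, -3.3]
finger_gap: 39.9
[560.72  45.82 111.89] [179.87  -0.11  67.2 ] [ 6.18  2.65 -3.32] [ 0.45 -0.94  0.64] 39.89598332856993 [-0.58  7.32 99.43  0.05 73.08 22.2 ]
```

```bash
python3 -m inch '[[[0,0,0],[0,0,0.05],0.3],[[0,0,0],[0,0,0.1],0.3],[[0,0,0],[0,0,0.1],0.3]]' 40
python3 - <<'E'
from h import *
from bench import telemetry
np.set_printoptions(precision=2,suppress=True)
s=telemetry.sense(); print(s['tool_pos'],s['tcp_rot'],s['ft_force'],s['wrist_torque'],s['finger_gap'],s['joint_pos'])
E
```

```text
time: 11.55
tool_pos: [560.7, 45.6, 112.0]
tcp_rot: [179.9, -0.1, 61.5]
ft_force: [5.9, 1.6, -1.2]
finger_gap: 40.2
[560.7   45.62 111.96] [179.87  -0.1   61.45] [ 5.94  1.57 -1.2 ] [ 0.21 -0.81  0.12] 40.17068250461751 [-0.59  7.32 99.43  0.03 73.09 27.95]
```

The moment rose to 0.64 N m at about 1.95 rad, which suggests the stop. One more nudge, then I'll release and look.

```bash
python3 -m inch '[[[0,0,0],[0,0,0.05],0.3],[[0,0,0],[0,0,0.1],0.3]]' 40
python3 - <<'E'
from h import *
from bench import telemetry
np.set_printoptions(precision=2,suppress=True)
s=telemetry.sense(); print(s['tcp_rot'],s['ft_force'],s['wrist_torque'])
E
python3 -m inch '[[[0,0,0],[0,0,0],1],[[0,0,0],[0,0,0],1],[[0,0,0],[0,0,0],1],[[0,0,0],[0,0,0],1],[[0,0,0],[0,0,-0.14],1],[[0,0,0],[0,0,-0.28],1],[[0,0,0],[0,0,-0.42],1],[[0,0,0],[0,0,-0.56],1],[[0,0,0],[0,0,-0.7],1],[[0,0,0],[0,0,-0.84],1],[[0,0,0],[0,0,-0.98],1],[[0,0,0],[0,0,-1.12],1],[[0,0,0],[0,0,-1.26],1],[[0,0,0],[0,0,-1.4],1],[[0,0,0],[0,0,-1.4],1]]' 40
python3 - <<'E'
from h import *
im=viewer.snapshot("scene")[:,:,::-1]; cv2.imwrite("pics/scene7.png",im)
c=cv2.resize(im[155:225,280:360],None,fx=7,fy=7,interpolation=cv2.INTER_CUBIC)
cv2.imwrite("pics/scene7_c.png",np.clip(c*1.6,0,255).astype(np.uint8))
E
```

```text
time: 11.75
tool_pos: [560.6, 45.3, 112.0]
tcp_rot: [179.9, -0.1, 55.8]
ft_force: [6.2, 2.2, -2.8]
finger_gap: 40.3
[179.88  -0.07  55.76] [ 6.2   2.15 -2.84] [ 0.82 -1.09  1.09]
time: 13.25
tool_pos: [559.4, 45.2, 111.6]
tcp_rot: [-180.0, -0.0, 136.2]
ft_force: [0.2, 0.0, -0.8]
finger_gap: 85.3
```

View pics/scene7_c.png

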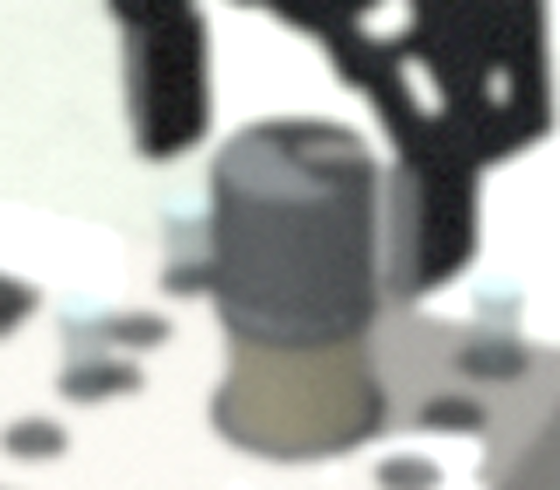

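The ridge now runs right from the cap centre to about (365,155), towards the lug side. I'll rise, clear the view and measure.

```bash
python3 - <<'E'
from h import *
print(delta([559.4,45.2,0],136.2,[380,380,0]))
E
python3 -m inch '[[[0,0,-3],[0,0,0],1],[[0,0,-6],[0,0,0],1],[[0,0,-10],[0,0,0],1],[[0,0,-13],[0,0,0],1],[[0,0,-13],[0,0,0],1]]' 40
```

```text
[3.61213320e+01 1.17474839e+01 1.43865186e-15]
time: 13.8
tool_pos: [562.2, 45.2, 247.8]
tcp_rot: [179.6, 0.4, 135.8]
ft_force: [0.1, -0.2, 0.6]
finger_gap: 85.3
```

```bash
python3 -m inch '[[[4,1.3,0],[0,0,0],1],[[8,2.6,0],[0,0,0],1],[[12,4,0],[0,0,0],1],[[16,5.2,0],[0,0,0],1],[[20,6.5,0],[0,0,0],1],[[24,8,0],[0,0,0],1],[[28,9,0],[0,0,0],1],[[32,10.4,0],[0,0,0],1],[[36,11.7,0],[0,0,0],1],[[36,11.7,0],[0,0,0],1],[[36,11.7,0],[0,0,0],1]]' 40
python3 - <<'E'
from h import *
for n,(x,y) in dict(scene=(285,160),top=(290,175)).items():
    im=viewer.snapshot(n)[:,:,::-1]; cv2.imwrite(f"pics/{n}8.png",im)
    c=cv2.resize(im[y:y+60,x:x+60],None,fx=9,fy=9,interpolation=cv2.INTER_CUBIC)
    cv2.imwrite(f"pics/{n}8_c.png",np.clip(c*1.5,0,255).astype(np.uint8))
E
```

```text
time: 14.9
tool_pos: [380.9, 379.8, 240.7]
tcp_rot: [-179.9, 0.0, 136.0]
ft_force: [0.4, -0.2, 0.2]
finger_gap: 85.1
```

View pics/scene8_c.png

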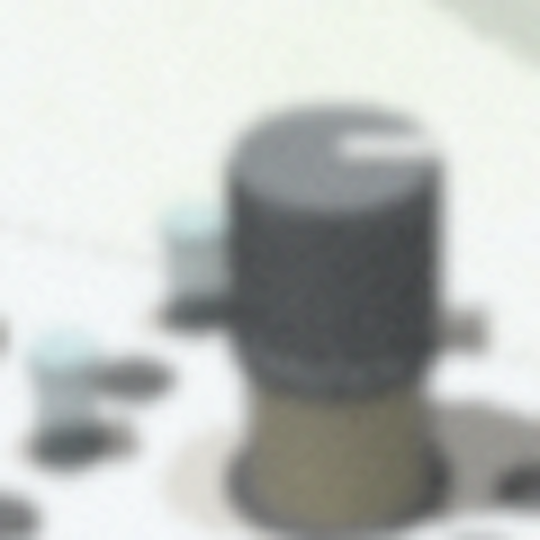

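View pics/top8_c.png

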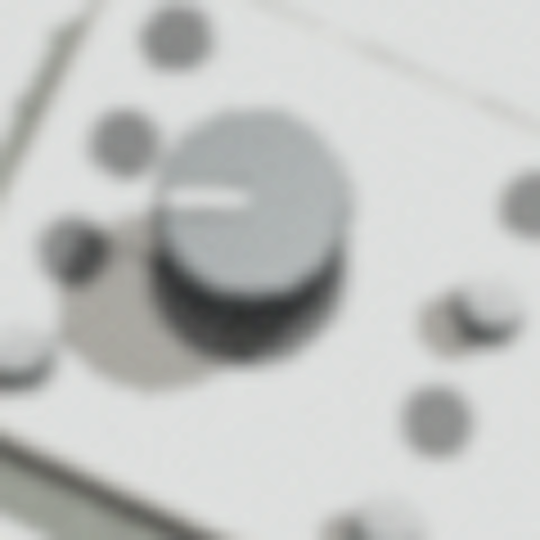

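```bash
python3 - <<'E'
from h import *
t=lambda c:c2p(c,(290,175),9); s=lambda c:c2p(c,(285,160),9)
ang=lambda d:np.degrees(np.arctan2(d[1],d[0]))
# ridge centroid line by threshold (ridge inside the cap disc)
for n,f,(x,y),c0,rad in (('top',t,(290,175),(258,203),80),('scene',s,(285,160),(335,158),95)):
    im=cv2.cvtColor(cv2.imread(f"pics/{n}8_c.png"),cv2.COLOR_BGR2GRAY)
    m=np.zeros_like(im); 
    cv2.ellipse(m,c0,(rad,rad if n=='top' else 48),0,0,360,255,-1)
    th=im[m>0].mean()+2*im[m>0].std()*0.8
    ys,xs=np.nonzero((im>th)&(m>0)); 
    vx,vy,x0,y0=cv2.fitLine(np.c_[xs,ys].astype(np.float32),cv2.DIST_L2,0,.01,.01).ravel()
    sg=-1 if (n=='top')==(vx>0) else 1
    p0=np.array([x0,y0]); v=np.array([vx,vy])*sg
    a,b=ray(n,f(p0-30*v),133),ray(n,f(p0+30*v),133)
    C=ray(n,f(c0),132)
    print(n,len(xs),p0,v,'ridge dir',ang(b-a),'centre',C,'centroid dir',ang(ray(n,f(p0),133)-C))
C=np.array([560.3,45.3])
for zz in (90,92,94):
    print(zz,[ (np.linalg.norm(L[:2]-C),ang(L[:2]-C)) for L in (ray('scene',s((470,328)),zz),ray('top',t((128,240)),zz))])
for az in (70,80,90,100,110):  # predicted lug pixels in crops
    P=[C[0]+28*np.cos(np.radians(az)),C[1]+28*np.sin(np.radians(az)),92]
    print(az,(proj('scene',P)[0]-[285,160]+.5)*9-.5,(proj('top',P)[0]-[290,175]+.5)*9-.5)
E
```

```text
top 1339 [211.24347 197.28976] [-0.9994153  -0.03419296] ridge dir 88.93645958583801 centre [558.66147829  44.41831923 132.        ] centroid dir 84.96872948791265
scene 1657 [387.76465 145.21846] [ 0.9999604 -0.0088992] ridge dir 91.96963052936843 centre [560.40903285  45.34039738 132.        ] centroid dir 108.29195987215884
90 [(np.float64(26.745101900323586), np.float64(100.87240230531702)), (np.float64(27.552387110116346), np.float64(94.56047617475123))]
92 [(np.float64(26.346462710508533), np.float64(94.26234274563501)), (np.float64(27.551009960624523), np.float64(95.35054705563698))]
94 [(np.float64(26.306381226932622), np.float64(87.54154075755142)), (np.float64(27.554871463934926), np.float64(96.14054669902805))]
70 [469.74946738 360.03978046] [134.03649112 186.64732552]
80 [476.35248676 346.91274143] [127.9818893  207.26683567]
90 [478.65462474 333.46992235] [125.66331012 228.63579245]
100 [476.65300275 320.12606014] [127.16192455 250.10619534]
110 [470.47504152 307.28004623] [132.44273316 271.02327642]
```

The ridge points at 89° (top view) and 92° (scene view). The lug measures 88–101° depending on the height I assume for it, about 94° at its likely height. The cap turned about 4.7 rad for 4.95 rad commanded, and the moment climbed to 1.09 N m, so it reached the stop. The arm is clear, so I'm handing in.

```bash
python3 - <<'E'
from bench import r, telemetry
s=telemetry.sense(); print(s['time'],s['ft_force'],s['finger_gap'])
print(r.hand_in())
E
```

```text
15.0 [0.69858543 0.32501497 0.02685045] 85.505519773252
the job is handed in; nothing more can be done
None
```

The ribbed cap is screwed home, judging by my last checks, and the job was handed in at 15.0 s. No verdict was reported. I turned it clockwise in two gripped strokes of about 2.8 and 2.15 rad, with a release and regrip between them, then let go and moved the arm clear.

- **Stop reached:** the wrist moment rose from about 0.06 N m to 0.64, dipped to 0.12, then reached 1.09 N m. I put the dip down to the pads slipping. The cap turned about 4.7 rad for 4.95 rad commanded, which fits it reaching the stop and slipping.
- **Ridge against lug:** after release, the fitted ridge line points at 89° in the top view and 92° in the scene view. The lug is blurred and came out between 88° and 101° depending on the height assumed for it, so it agrees with the ridge only to within several degrees.
- **Rougher check:** the ridge centre's direction from the cap axis came out at 85° in the top view and 108° in the scene view. These disagree with each other, and I trusted the line fits instead.
- **Arm and neighbours:** at hand-in the gripper was open, with less than 1 N on the wrist. The planned path stayed well away from the slim tube and the jar, and I saw no contact with either.

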